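Feed the blue-capped vial under the red needle

TASK

On the little vial stage, turn the blue feed knob until the vial with the blue cap stands under the red sampling needle (not under the black rinse nozzle), with the needle over the middle of the cap, then let go of the knob. The knob rides on the carriage, so follow it sideways as it turns.

Things in the scene. Friction and masses are not known exactly. Their poses are not given: they have to be found in the camera images.
- knob_grip (a point): Blue knob on the carriage of a grey 220x360 mm stage: disc 60 mm wide, upright bar grip on it 58 long, 16 thick, 42 high. Point: on the vertical axis, 14 mm below the bar's top, 28 above the disc, 76 above the table. x along the bar (to its white line; at the start to the blue vial), z up. Shifts sideways 60 mm per rad: clockwise from above moves it right as seen from knob to vials.
- feed (a joint): Turn of the blue knob, rad: 0 at the start, positive clockwise seen from above, stops at +-1.58. The carriage (knob and vials together) has moved 0.06 m x this. Needed: 0.75 to 1.34 rad either way, one grasp. Resists with about 0.15 N m, stays where left. Within 60 mm of its axis the space above the disc is free all along the travel; the other knob, black on a white stirrer, is no part.
- blue_vial (a point): Middle of the top of the blue cap (24 mm wide, on a clear 27 mm vial), 110 mm above the table. Middle one of three vials in a row on the carriage, 37 mm apart (outer two brown, white caps); 110 mm from the knob's axis, square to the slide direction. The row runs along the slide. It slides with the carriage, without turning.
- needle_tip (a point): Lower tip of the steel needle (5 mm thick) under the red head, 126 mm above the table, 16 above the cap. Hangs from a fixed stand behind the stage (top 208 mm), over the line the blue cap travels, 45 to 80 mm left or right of its start. A like stand with a black head (rinse nozzle) hangs on the other side. Both arms end over the vials, 95 mm or more from the knob's axis.
Things that resemble listed ones, but are neither listed nor needed, are in the scene too. Leave any pink or purple look-alike of the part that bears needle_tip alone.

How it is judged:
On the way:
1. the fingers turn the blue feed knob (contact force between the fingers and feed above 1 N and (velocity of joint feed above 0.02 rad/s or velocity of joint feed below -0.02 rad/s)), for 0.1 s.
At the end, for the whole second after the job is handed in: The blue cap's middle is within 12 mm (horizontally) of the red head's needle tip, and the knob is at rest (horizontal distance between blue_vial and needle_tip below 0.012 m and velocity of joint feed between -0.05 and 0.05 rad/s); the robot touches nothing.
It also fails if it takes over 40 s, if anything falls off the work surface, if the arm or the gripper's body presses on something with over 40 N, if the wrist force passes 120 N, or if a joint passes its speed limit or range.

ROBOT

A 6-joint arm with a two-finger parallel gripper is mounted at the origin on the work surface. World frame = base frame: x ahead of the robot, y to its left, z up, the work surface at z = 0. Lengths are in m, angles in rad, forces in N, time in s.
With the tool pointing down it reaches from about 0.225 to 0.875 m from the base axis. Payload 3.4 kg.
Tool frame: the origin (TCP) lies at the very end of the fingers, on their centre line; the grasp point (between the pads) lies 19 mm behind it; z points along the fingers, y is the line along which they close (so a half turn about z gives the same grasp; the last joint's range is limited). The gripper opens to 85 mm and grips with 20 to 120 N. Pads are 22 mm wide; open, the fingers measure 114 mm over their backs; the gripper's body (76 mm by 85 mm) begins 54 mm behind the grasp point. The pads swing forward as they close: fully open they stand 13 mm farther back than shut.
Start: joints at [1.152, 0.276, 1.505, -0, 1.361, -0.121], TCP at [0.169, 0.55, 0.231] pointing down, gripper open.
Joint ranges: [-2.89, 2.89], [-0.75, 2.08], [0.22, 2.7], [-1.18, 4.32], [0.11, 2.71], [-2.7, 2.7]. Speed limits (rad/s): [2.57, 2.57, 3.14, 3.14, 3.14, 3.14].

INTERFACE

Orientations are given as a unit quaternion [w, x, y, z].
In Python, from rig import readout, vision, manip gives the robot as it stands.
- The arm moves only by the shell command python3 -m handwheel 'ROWS' [FORCE]. ROWS is JSON, a list of rows, each a list of 3 entries, a list of its own where there are three numbers: the shift along the tool's x, y, z in mm, then the turn, a rotation vector about the tool's x, y, z in units of 6 degrees (1.0 is 6 degrees), then the closure, from -1 (fully open) to 1 (shut), so that 0 is half open. A call has 1 to 20 rows; each row shifts and turns the commanded pose from where the row before left it, along the tool's axes as they then stand; what a row does not reach is not made up. A row lasts 1/8 s, in which the tool goes at most 62.5 mm and 10.7 degrees, less where a joint would pass 70% of its speed; a pose out of reach is approached as far as the arm can. A call is refused whole if a number of a shift passes 62.5 or a number of a turn 1, either way. A call with a gripper value outside its range is refused whole. The fingers move at their own pace and stop on an object; FORCE is the grip in N (left out, the last holds). Time passes only in rows, so rows that do not move let the fingers close. It gives the time, the measured TCP pose, the force, the opening and the grip force at its end, in the units of the state.
- readout.get_state(): the state, without advancing time (a new reading comes with each control period).
- vision.get_image(name): name is "scene" or "top"; returns the picture (400x640x3 uint8, blue, green, red); there is no depth.
- vision.camera_params(name): a dict with "intrinsics" (3x3 intrinsics, pixels), "dist" ([k1, k2, p1, p2, k3] as OpenCV has them; the pictures are not rectified), "rvec" (rotation vector, rad) and "tvec" (3), from world to camera coordinates, as OpenCV has them. Camera axes: x right, y down, z forward; pixel columns grow to the right and rows downward; lengths in m; the calibration is good to about 2 mm. A picture is of the moment at which its call begins. camera_params takes no time and is no camera call.
- manip.sign_off(): hands the job in; it is judged then, once.
The state is a dict: "clock": time; "qpos": joint angles; "qd": joint speeds; "effort": joint torques, N m; "position": TCP position; "ee_rot": TCP orientation; "contact_force": force on the tool from outside, world axes, zero at the start; "moment": the same for the moment, N m; "width": finger opening in m; "gripper_force": force on a finger pad.
Only numpy, scipy, OpenCV 4.12 (cv2) and the standard library are available. Lean on these libraries where they do the work, as an engineer would, in place of code of your own. Each camera call takes 0.05 s, during which the arm holds its last target. There are 200 camera calls.

## Working session

There is one attempt and no reset: what is moved stays moved. The work goes in short steps, Python scripts to look and compute and a shell command to move; the robot and the scene stay as the last step left them, time stands still between calls to the robot, and variables do not carry over. Pictures are saved under pics/ and viewed, at most 10 in all, crops included, and the job is handed in when it is done.

```bash
mkdir -p pics
python3 - <<'E'
from rig import readout, vision
import cv2
for n in("scene","top"):
    cv2.imwrite(f"pics/{n}0.png",vision.get_image(n))
s=readout.get_state();print(s)
E
```

```text
{'clock': 0.1, 'qpos': array([ 1.15200633e+00,  2.76517759e-01,  1.50600115e+00,  7.42021509e-06,
        1.36071564e+00, -1.20991834e-01]), 'qd': array([-4.14901875e-04, -4.74275722e-04, -4.25912824e-03,  2.05741927e-05,
       -2.04289868e-03,  1.70968010e-03]), 'effort': array([ 1.11528261e-03, -4.17697692e+01, -2.46405548e+01, -3.00394340e-04,
        5.84016481e-03,  1.99274479e-05]), 'position': array([0.16851808, 0.54925551, 0.23053635]), 'ee_rot': array([-2.22383686e-04,  1.48350201e-01,  9.88934550e-01, -7.90265222e-04]), 'contact_force': array([-0.20306356,  0.20122617,  0.13701049]), 'moment': array([-0.03139162, -0.03967911,  0.00022523]), 'gripper_force': 0.0, 'width': 0.08554628305793369}
```

View pics/scene0.png

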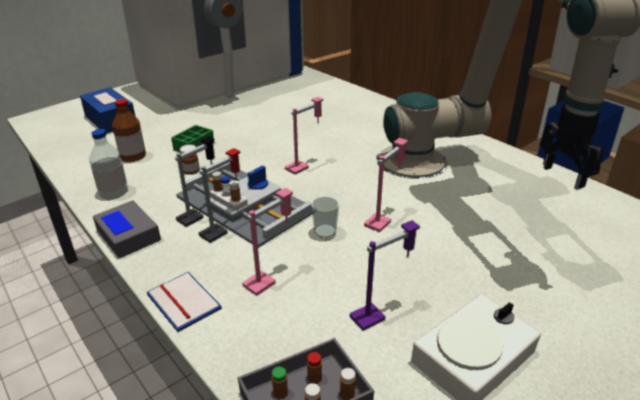

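View pics/top0.png

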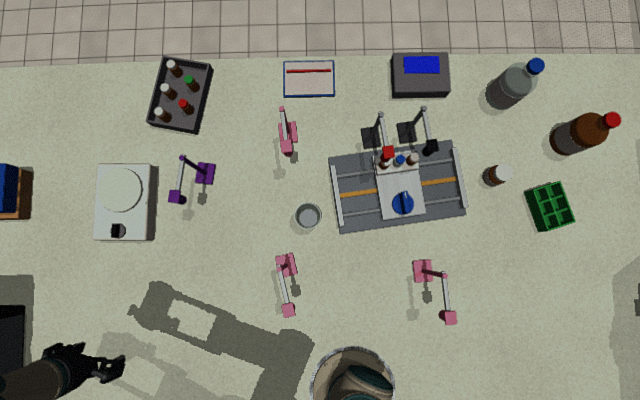

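The top view shows the knob near (403,203), the blue cap near (400,160), the red head near (388,153) and the black head near (431,146). The red head is on the image-left side of the cap.

```bash
cat > h.py <<'E'
import cv2,numpy as np
from rig import vision
def ray(n,uv,z):
    p=vision.camera_params(n);K=np.array(p["intrinsics"]);R=cv2.Rodrigues(np.array(p["rvec"],float))[0];t=np.array(p["tvec"],float).ravel()
    d=cv2.undistortPoints(np.array([[uv]],float),K,np.array(p["dist"],float))[0,0]
    d=R.T@np.r_[d,1];c=-R.T@t
    return c+d*(z-c[2])/d[2]
def px(n,X):
    p=vision.camera_params(n)
    return cv2.projectPoints(np.array([X],float),np.array(p["rvec"],float),np.array(p["tvec"],float),np.array(p["intrinsics"],float),np.array(p["dist"],float))[0].ravel()
def blobs(im,lo,hi,box):
    m=cv2.inRange(cv2.cvtColor(im,cv2.COLOR_BGR2HSV),np.array(lo),np.array(hi))
    x0,y0,x1,y1=box;k=np.zeros_like(m);k[y0:y1,x0:x1]=m[y0:y1,x0:x1]
    n,l,s,c=cv2.connectedComponentsWithStats(k)
    return [(s[i].tolist(),c[i].round(1).tolist()) for i in range(1,n) if s[i,4]>5]
E
python3 - <<'E'
import cv2
from h import *
t=cv2.imread("pics/top0.png");s=cv2.imread("pics/scene0.png")
for n,im,b in(("top",t,(320,120,470,230)),("scene",s,(170,130,300,240))):
    print(n,"blue",blobs(im,(100,120,40),(125,255,255),b))
    print(n,"red",blobs(im,(0,150,60),(8,255,255),b),blobs(im,(172,150,60),(180,255,255),b))
a=cv2.resize(t[100:240,320:480],None,fx=4,fy=4,interpolation=cv2.INTER_CUBIC);cv2.imwrite("pics/tc.png",a)
a=cv2.resize(s[130:250,170:320],None,fx=5,fy=5,interpolation=cv2.INTER_CUBIC);cv2.imwrite("pics/sc.png",a)
E
```

```text
top blue [([396, 155, 10, 9, 64], [400.1, 158.8]), ([401, 191, 13, 23, 169], [407.1, 202.5]), ([392, 194, 11, 20, 138], [396.9, 204.1])]
top red [([383, 145, 12, 14, 127], [388.0, 151.6])] []
scene blue [([248, 166, 20, 23, 325], [257.4, 178.2]), ([221, 176, 9, 7, 52], [225.1, 178.9])]
scene red [([227, 149, 12, 8, 61], [232.7, 152.2]), ([232, 157, 4, 15, 34], [233.7, 165.0])] []
```

View pics/tc.png

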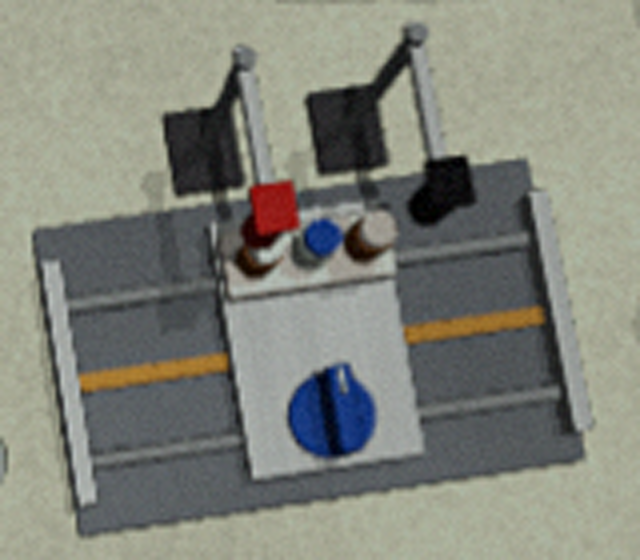

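View pics/sc.png

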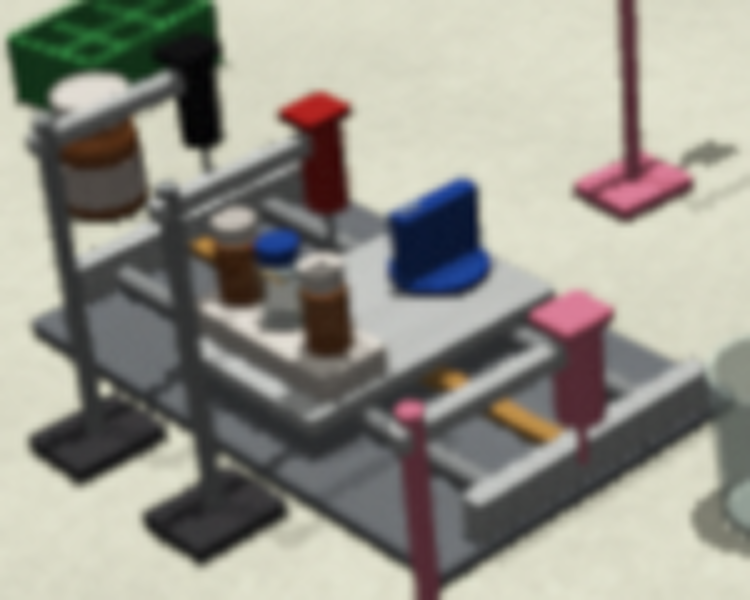

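The crops show the bar pointing roughly at the blue vial. The red needle's tip is near scene pixel (238,178). Next I triangulate.

Run:
```python
from h import *
cap=ray("top",(400.5,159.3),.11);cap2=ray("scene",(225.3,178),.11)
print("cap",cap,cap2)
print("tip scene",ray("scene",(238,177.8),.126))
# red head top: try heights
print("camtop",ray("top",(400,160),0)-ray("top",(400,160),.2))
for z in(.19,.2,.208,.215): print(z,"redtop",ray("top",(388.5,151.5),z),ray("scene",(232.9,151.8),z))
k=ray("top",(403.3,203.5),.048);print("disc c",k)
print("bar white", ray("top",(320+340/4,100+372/4),.09),"bar far end",ray("top",(320+335/4,100+452/4),.09))
print("knob scene center bar", ray("scene",(170+432/5,130+212/5),.09))
d=cap-k;print("dist",np.linalg.norm(d[:2]),"ang",np.degrees(np.arctan2(d[1],d[0])))
for y in(.0,):print(px("top",(0,0,0)),px("top",(.5,.2,0)))
```

```text
cap [ 0.60381477 -0.13394329  0.11      ] [ 0.60729598 -0.13485331  0.11      ]
tip scene [ 0.59499112 -0.08901971  0.126     ]
camtop [ 0.04444309 -0.04337822 -0.2       ]
0.19 redtop [ 0.60533236 -0.08895291  0.19      ] [ 0.58805989 -0.11280576  0.19      ]
0.2 redtop [ 0.60287608 -0.08707537  0.2       ] [ 0.59769499 -0.09575616  0.2       ]
0.208 redtop [ 0.60091106 -0.08557334  0.208     ] [ 0.60540307 -0.08211648  0.208     ]
0.215 redtop [ 0.59919167 -0.08425906  0.215     ] [ 0.61214764 -0.07018176  0.215     ]
disc c [ 0.49612275 -0.14914986  0.048     ]
bar white [ 0.51889744 -0.14567313  0.09      ] bar far end [ 0.46693805 -0.1398931   0.09      ]
knob scene center bar [ 0.50928302 -0.13412654  0.09      ]
dist 0.10876033674690694 ang 8.037268754803003
[352.3615897 389.6028586] [275.67620397 206.99072812]
```

```bash
python3 -m handwheel '[[[0,0,-30],[0,0,0],-0.2],[[-40,-44,0],[0,0,0],-0.2],[[-40,-44,0],[0,0,0],-0.2],[[-40,-44,0],[0,0,0],-0.2],[[-40,-44,0],[0,0,0],-0.2],[[-40,-44,0],[0,0,0],-0.2],[[-40,-44,0],[0,0,0],-0.2],[[-40,-44,0],[0,0,0],-0.2],[[-40,-44,0],[0,0,0],-0.2],[[-40,-44,0],[0,0,0],-0.2],[[-40,-44,0],[0,0,0],-0.2],[[-40,-44,0],[0,0,0],-0.2],[[-40,-44,0],[0,0,0],-0.2],[[-40,-44,0],[0,0,0],-0.2]]' 40
python3 -m handwheel '[[[0,0,0],[0,0,1],-0.2],[[0,0,0],[0,0,1],-0.2],[[0,0,0],[0,0,1],-0.2],[[0,0,0],[0,0,1],-0.2],[[0,0,0],[0,0,1],-0.2],[[0,0,0],[0,0,1],-0.2],[[0,0,0],[0,0,1],-0.2],[[0,0,0],[0,0,1],-0.2],[[0,0,0],[0,0,1],-0.2],[[0,0,0],[0,0,1],-0.2],[[0,0,0],[0,0,1],-0.2],[[0,0,0],[0,0,1],-0.2],[[0,0,0],[0,0,1],-0.2],[[0,0,0],[0,0,1],-0.2],[[0,0,0],[0,0,1],-0.2],[[0,0,0],[0,0,1],-0.2],[[0,0,0],[0,0,1],-0.2],[[0,0,0],[0,0,1],-0.2]]'
python3 -m handwheel '[[[0,0,0],[0,0,1],-0.2],[[0,0,0],[0,0,1],-0.2],[[0,0,0],[0,0,1],-0.2],[[0,0,0],[0,0,1],-0.2],[[0,0,0],[0,0,1],-0.2],[[0,0,0],[0,0,1],-0.2],[[0,0,0],[0,0,1],-0.2],[[0,0,0],[0,0,0.8],-0.2],[[0,0,0],[0,0,0],-0.2]]'
```

```text
clock: 1.85
position: [0.4984, -0.1515, 0.2609]
ee_rot: [-0.0, 0.149, 0.989, 0.0]
contact_force: [0.8, 0.2, 0.4]
width: 0.0513
gripper_force: 0.0
clock: 4.1
position: [0.4977, -0.1495, 0.2608]
ee_rot: [-0.0, 0.888, 0.46, -0.0]
contact_force: [-0.0, 0.1, 0.4]
width: 0.0513
gripper_force: 0.0
clock: 5.22
position: [0.4977, -0.1496, 0.2609]
ee_rot: [-0.0, 0.997, 0.071, -0.0]
contact_force: [0.2, 0.2, -0.4]
width: 0.0516
gripper_force: 0.0
```

```bash
python3 -m handwheel '[[[0,0,50],[0,0,0],-0.2],[[0,0,50],[0,0,0],-0.2],[[0,0,40],[0,0,0],-0.2],[[0,0,30],[0,0,0],-0.2],[[0,0,15],[0,0,0],-0.2],[[0,0,15],[0,0,0],-0.2],[[0,0,0],[0,0,0],-0.2]]'
python3 - <<'E'
from h import *
s=vision.get_image("scene");cv2.imwrite("pics/sd.png",cv2.resize(s[110:250,170:330],None,fx=5,fy=4.2857,interpolation=cv2.INTER_CUBIC)[:600])
E
```

```text
clock: 6.1
position: [0.4978, -0.1496, 0.0608]
ee_rot: [-0.0, 0.997, 0.071, -0.0]
contact_force: [0.1, 0.6, -0.2]
width: 0.0512
gripper_force: 0.0
```

View pics/sd.png

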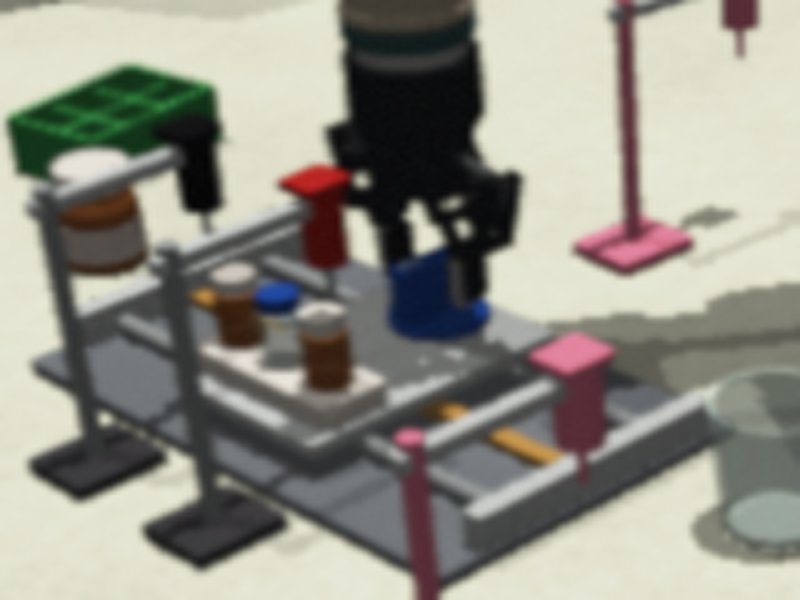

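The fingers straddle the blue bar, one on either side. Closing.

```bash
python3 -m handwheel '[[[0,0,0],[0,0,0],0.3],[[0,0,0],[0,0,0],1],[[0,0,0],[0,0,0],1],[[0,0,0],[0,0,0],1],[[0,0,0],[0,0,0],1],[[0,0,0],[0,0,0],1]]' 40
```

```text
clock: 6.9
position: [0.4985, -0.1488, 0.0622]
ee_rot: [-0.001, 0.998, 0.07, 0.001]
contact_force: [-0.9, 4.1, 6.7]
width: 0.0155
gripper_force: 39.0
```

```bash
python3 -m handwheel '[[[0,-6.3,0],[0,0,-1],1],[[0.7,-6.2,0],[0,0,-1],1],[[1.3,-6.1,0],[0,0,-1],1],[[1.9,-6,0],[0,0,-1],1],[[2.6,-5.7,0],[0,0,-1],1],[[3.1,-5.4,0],[0,0,-1],1],[[0,0,0],[0,0,0],1],[[0,0,0],[0,0,0],1]]'
python3 - <<'E'
from h import *
s=vision.get_image("scene");t=vision.get_image("top")
b=(170,130,300,240)
print("capS",blobs(s,(100,120,40),(125,255,255),b));print("capT",blobs(t,(100,120,40),(125,255,255),(320,120,470,230)))
cv2.imwrite("pics/se.png",cv2.resize(s[140:200,200:280],None,fx=8,fy=8,interpolation=cv2.INTER_CUBIC))
cv2.imwrite("pics/te.png",cv2.resize(t[120:230,340:460],None,fx=5,fy=5,interpolation=cv2.INTER_CUBIC))
E
```

```text
clock: 7.9
position: [0.4934, -0.1105, 0.0623]
ee_rot: [-0.001, 0.927, 0.375, 0.002]
contact_force: [0.6, 7.4, 7.0]
width: 0.0154
gripper_force: 39.4
capS [([257, 170, 19, 24, 230], [265.6, 185.3]), ([230, 180, 9, 8, 55], [234.1, 183.6])]
capT [([383, 159, 8, 7, 29], [386.8, 162.7]), ([379, 200, 5, 10, 36], [380.7, 204.3])]
```

View pics/se.png

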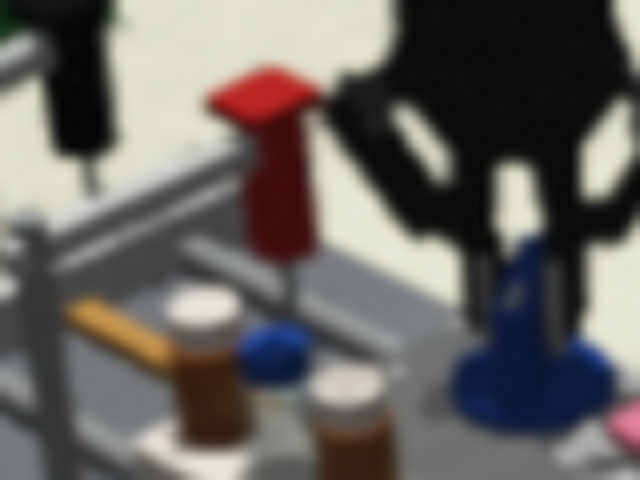

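The needle tip is at scene pixel (236.4,178.5), and the cap's top at about (234.4,182.5), just short of it.

Run:
```python
from h import *
tip=ray("scene",(236.4,178.6),.126);cap=ray("scene",(234.4,182.6),.11)
# initial cap + 6*6.28 mm
c0=np.array([.605,-.134]);L=np.array([-.139,.99])
capm=c0+L*.0377
capT=ray("top",(386.8,162.7),.105)
# red head top from two views: triangulate approx z=.205
h=(ray("top",(388.5,151.5),.205)+ray("scene",(232.9,151.8),.205))/2
print(tip,cap,capm,capT,h)
for n,p in(("tip",tip),("head",h)):
  for m,c in(("scene",cap[:2]),("model",capm)): print(n,m,(p[:2]-c)@L*1e3,(p[:2]-c)@[.99,.139]*1e3)
```

```text
[ 0.60035018 -0.08833508  0.126     ] [ 0.6018785  -0.09845529  0.11      ] [ 0.5997597 -0.096677 ] [ 0.59678209 -0.0991633   0.105     ] [ 0.60208024 -0.08668398  0.205     ]
tip scene 10.231447689982378 -0.10632490574694656
tip model 8.176423319345313 1.744103999613052
head scene 11.62555783587461 1.8359345792543058
head model 9.570533465237544 3.6863634846143047
```

```bash
python3 -m handwheel '[[[3,-4.1,0],[0,0,-0.8],1],[[3.3,-3.8,0],[0,0,-0.8],1],[[0,0,0],[0,0,0],1],[[0,0,0],[0,0,0],1],[[0,0,0],[0,0,0],1]]'
python3 - <<'E'
from h import *
s=vision.get_image("scene")
print("capS",blobs(s,(100,120,40),(125,255,255),(170,130,300,240)))
cv2.imwrite("pics/sf.png",cv2.resize(s[140:200,200:280],None,fx=8,fy=8,interpolation=cv2.INTER_CUBIC))
E
```

```text
clock: 8.62
position: [0.4919, -0.1004, 0.0622]
ee_rot: [-0.001, 0.893, 0.451, 0.002]
contact_force: [0.5, 8.1, 6.5]
width: 0.0156
gripper_force: 39.6
capS [([259, 171, 20, 24, 235], [268.0, 185.6]), ([233, 182, 8, 7, 48], [236.6, 185.1])]
```

View pics/sf.png

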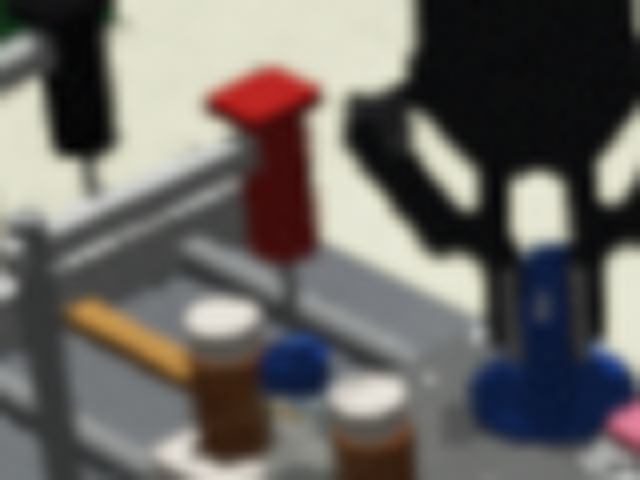

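The cap (296,352) is now almost directly below the needle tip (291,308) in the crop. I'll release, retreat and check.

```bash
python3 -m handwheel '[[[0,0,0],[0,0,0],0.2],[[0,0,0],[0,0,0],-0.2],[[0,0,0],[0,0,0],-0.2],[[0,0,0],[0,0,0],-0.2],[[0,0,-20],[0,0,0],-0.2],[[0,0,-40],[0,0,0],-0.2],[[0,0,-50],[0,0,0],-0.2],[[0,0,-50],[0,0,0],-0.2],[[0,0,-40],[0,0,0],-0.2],[[0,0,0],[0,0,0],-0.2],[[0,0,0],[0,0,0],-0.2]]'
python3 - <<'E'
from h import *
s=vision.get_image("scene")
print("capS",blobs(s,(100,120,40),(125,255,255),(170,130,300,240)))
cv2.imwrite("pics/sg.png",cv2.resize(s[140:200,200:280],None,fx=8,fy=8,interpolation=cv2.INTER_CUBIC))
tip=ray("scene",(236.4,178.6),.126)
for T in (tip,(.601,-.087,.126)): print("want cap px",px("scene",(T[0],T[1],.11)), "cap side mid", px("scene",(T[0],T[1],.104)))
a=ray("scene",(236.7,184.1),.11);b=ray("scene",(236.6,185.1),.106)
print(tip,a,b)
E
```

```text
clock: 10.05
position: [0.4907, -0.1023, 0.2605]
ee_rot: [-0.0, 0.892, 0.452, -0.0]
contact_force: [-0.4, -0.1, -0.5]
width: 0.0514
gripper_force: 0.0
capS [([259, 171, 20, 24, 224], [268.2, 186.3]), ([233, 182, 8, 7, 46], [236.3, 185.0])]
want cap px [236.99166928 183.90333778] cap side mid [237.21208646 185.87434415]
want cap px [237.05969727 184.18866346] cap side mid [237.28019097 186.16077988]
[ 0.60035018 -0.08833508  0.126     ] [ 0.6014646  -0.08800342  0.11      ] [ 0.60108862 -0.0897784   0.106     ]
```

View pics/sg.png

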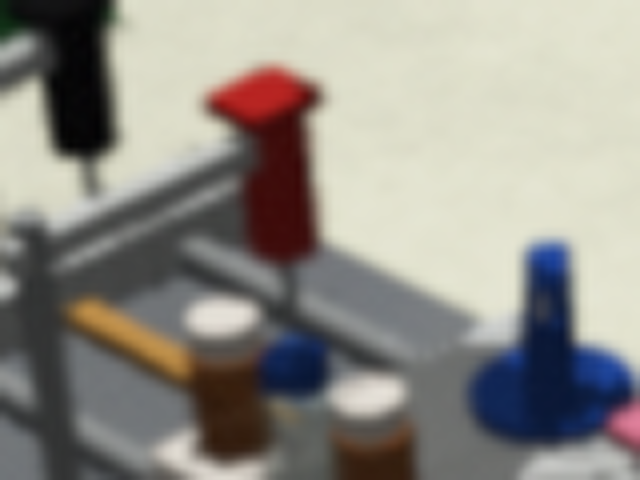

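The cap, at about (296,355) in the crop, sits within about 2 mm of the point below the needle tip. The knob is released and the arm is clear.

```bash
python3 -c "
from rig import manip
print(manip.sign_off())"
```

```text
the job is handed in; nothing more can be done
None
```

The blue vial stands under the red sampling needle, with the cap's middle about 2 mm from the tip by the camera; I let go of the knob, moved the arm clear and handed the job in at about 10 s on the robot's clock (the hand-in gave no verdict).

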